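# Set and lock the inspection display

## Robot

A 6-joint arm with a two-finger parallel gripper is mounted at the origin on the work surface. World frame = base frame: x ahead of the robot, y to its left, z up, the work surface at z = 0. Lengths are in mm, angles in rad, forces in N, time in s.
With the tool pointing down it reaches from about 350 to 775 mm from the base axis. Payload 7.3 kg.
Tool frame: the origin (TCP) lies on the centre line of the jaws, within the pads' length; the fingertips stand 14 mm ahead of it and the grasp point (between the pads) lies 5 mm behind it; z points along the fingers, y is the line along which they close (so a half turn about z gives the same grasp; the last joint's range is limited). The gripper opens to 92 mm and grips with 3 to 60 N. Pads are 19 mm wide; open, the fingers measure 130 mm over their backs; the gripper's body (75 mm by 190 mm) begins 47 mm behind the grasp point.
Start: joints at [-1.304, 0.342, 1.524, -0, 1.275, -0.146], TCP at [210.641, -480.913, 208.141] pointing down, gripper open.
Joint ranges: [-2.53, 2.53], [-0.77, 2.02], [0.04, 2.7], [-1, 4.14], [0.28, 2.66], [-3.11, 3.11]. Speed limits (rad/s): [2.57, 2.57, 3.14, 3.14, 3.14, 3.14].

## Interface

Orientations are given as [roll, pitch, yaw] about the fixed x, y, z axes, in that order (R = Rz(yaw) Ry(pitch) Rx(roll)).
In Python, from plant import get_obs, capture, bot, spot_in, trace, pinpoint gives the robot as it stands.
- The arm moves only by the tool play_rows, never from a script. Its argument "rows" is a list of rows, each a list of 2 entries, a list of its own where there are three numbers: the shift along the world's x, y, z in units of 3 cm (1.0 is 3 cm), then the turn, a rotation vector about the world's x, y, z in units of 8 degrees (1.0 is 8 degrees). A call has 1 to 12 rows; each row shifts and turns the commanded pose from where the row before left it; what a row does not reach is not made up. A row lasts 1/8 s, in which the tool goes at most 62.5 mm and 10.7 degrees, less where a joint would pass 70% of its speed; a pose out of reach is approached as far as the arm can. A call with a number of a shift or a turn outside -1 to 1 is refused whole. A call with a gripper value outside its range is refused whole. "hand" is the opening, from -1 (shut) to 1 (fully open), set as the call begins (left out, the last holds). The fingers move at their own pace and stop on an object; the grip force is fixed at half the most. Time passes only in rows, so rows that do not move let the fingers close. It gives the time, the measured TCP pose, the force, the opening and the grip force at its end, in the units of the state.
- get_obs(): the state, without advancing time (a new reading comes with each control period).
- capture(name): name is "scene" or "top"; returns a dict with "frame" (400x640x3 uint8, red, green, blue), "fov_y" (degrees; the focal length in pixels is half the picture's height over the tangent of half this angle, whatever the lens; pixels are square), "cx", "cy" (the principal point, pixels), "rvec" (rotation vector, rad) and "tvec" (3), from world to camera coordinates, as OpenCV has them. Camera axes: x right, y down, z forward; pixel columns grow to the right and rows downward; lengths in mm; the calibration is good to about 2 mm. A picture is of the moment at which its call begins. There is no depth.
- bot.close_job(): hands the job in; it is judged then, once.
Trained networks look in the newest picture that a camera, given by its name, has taken for a name from the list of things; names that differ only in an ending like _2 or _b are one class to them, and where a whole thing is asked for, a point or a joint stands for the part that bears it (a point fixed in the world has none). Each returns a list of dicts, best first, with "p" (0 to 1); they miss things now and then, are a little off and sometimes report something else, mostly with a low value. They report only what shows in the picture. A call takes as long as a camera call.
- spot_in(query, camera): "at" ([row, column] in pixels, amid what is visible of it).
- trace(query, camera): "mask" (400x640 bool, what is visible of it) and "at" ([row, column] in pixels, amid what is visible of it).
- pinpoint(query, camera): "at" ([row, column] in pixels: a listed point, or the origin of a listed thing).
The state is a dict: "time": time; "joint_positions": joint angles; "dq": joint speeds; "tau": joint torques, N m; "tool_pos": TCP position; "tcp_rot": TCP orientation; "contact_force": force on the tool from outside, world axes, zero at the start; "moment": the same for the moment, N m; "grip_width": finger opening in mm; "finger_force": force on a finger pad.
Only numpy, scipy, OpenCV 4.12 (cv2) and the standard library are available. Lean on these libraries where they do the work, as an engineer would, in place of code of your own. Each camera call takes 0.05 s, during which the arm holds its last target. There are 200 camera calls.

## Task

Set up the small inspection display on the repair bench: turn it on its swivel base until the slotted fork of its index arm stands in line with the locking hook, then swing the hook over and press it fully down into the fork so the display is locked. Leave the screen leaning back 30 degrees from upright, and do not shift the loose things lying around it.

Things in the scene. Friction and masses are not known exactly. Their poses are not given: they have to be found in the camera images.
- base: Grey round cast base, fixed to the bench: 170 mm across, 20 mm high, with a flat 40 mm wide tongue out to 240 mm from the centre, carrying the hook's post. Origin: centre of its underside, on the vertical swivel axis; z up; at swivel 0 the screen faces this frame's -x. Tongue and hook lie 135 degrees counter-clockwise (from above) from its +x.
- swivel (a joint): Turn of the whole display (turntable, column, index arm, screen) about the vertical axis through the base's origin, rad; grows counter-clockwise from above, range -1.2 to 0.6; 0 = fork exactly in line with the hook. Stiff (0.25 N m): stays where left, no detent. Starts clockwise of 0.
- fork (a point): Middle of the slot at the end of the steel index arm, 165 mm from the swivel axis, 45 mm above the bench, turns with the swivel. Two upright cheeks 6 mm thick, 16 mm long, tops at 58 mm, leave a 22 mm slot, open at ends and top, floor at 40 mm. Arm 36 mm wide, top at 40 mm. The closed hook bar (10 mm wide) lies in the slot; it lands on a cheek if the swivel is over 0.035 rad off.
- hook_pivot (a point): Pivot of the locking hook on its post (two steel cheeks, top at 54 mm) on the base's tongue, 215 mm from the swivel axis, 45 mm above the bench. Fixed to the base; its axis is level, square to the tongue.
- hook (a joint): Locking hook, a steel bar 10 mm wide, 7 mm thick, on the pivot, rad: 0 = closed, lying level towards the swivel axis, fully down in the fork; 1.57 = upright; more = thrown back outwards, range 0 to 2.2. Stiff (0.05 N m): stays at any angle. Starts thrown back.
- hook_grip (a point): Middle of the round cross bar (12 mm thick, 40 mm long, level, square to the hook bar) at the free end of the hook, 78 mm from the pivot. With the hook closed it lies 137 mm from the swivel axis, inside the fork, at 48 mm height.
- tilt (a joint): Tilt of the screen about the level axis 125 mm above the bench that crosses the swivel axis, rad: 0 = upright, positive = top leaning back, away from the side that the screen faces; range -0.3 to 1.0. Stiff hinge (about 0.2 N m): stays where it is left. 30 degrees is 0.524.
- screen_top (a point): Middle of the top edge of the black display panel (190 mm wide, 120 high, 16 thick): 70 mm above the tilt axis, so 195 mm above the bench when upright; at mid-thickness, 21 mm in front of the tilt axis. The panel reaches 50 mm below that axis. The screen face is on this frame's -x side; y runs along the edge, z up the panel.
- drive: Bystander: bare aluminium hard drive, 100 x 147 x 24 mm, lying flat near the base; origin under its centre.
- driver: Bystander: screwdriver 120 mm long, red handle, lying flat in front of the base; origin under its centre.
- jar: Bystander: clear plastic jar with white cap, 48 mm across, 60 mm high; origin under its centre.
- ssd: Bystander: flat dark solid-state drive, 70 x 100 x 7 mm; origin under its centre.
- tray: Bystander: grey divided parts tray, 80 x 120 x 30 mm; origin under its centre.
- mouse: Bystander: black computer mouse, 100 x 58 x 32 mm; origin under its centre.

How it is judged:
By the outcome, as a careful person would: the job done as asked, in the order asked, and still so for the second after the job is handed in, with the robot touching nothing.
It also fails if it takes over 67 s, if anything falls off the work surface, if the arm or the gripper's body presses on something with over 40 N, if the wrist force passes 120 N, or if a joint passes its speed limit or range.

## Working session

There is one attempt and no reset: what is moved stays moved. The work goes in short steps, Python scripts to look and compute and a tool call to move; the robot and the scene stay as the last step left them, time stands still between calls to the robot, and variables do not carry over. Pictures are saved under pics/ and viewed, at most 10 in all, crops included, and the job is handed in when it is done.

Besides the shell and the picture viewer there is one more tool, called as a command line: name --argument value ..., lists and objects as JSON in quotes. play_rows: Moves the arm, as the interface text tells. Shifts and turns lie within -1 to 1; 1 stands for 3 cm of shift or 8 degrees of turn. Its arguments: {"type":"object","properties":{"rows":{"type":"array"},"hand":{"type":"number"}},"required":["rows"]}

```bash
mkdir -p pics; cat > h.py <<'E'
import numpy as np, cv2
from plant import get_obs, capture, bot, spot_in, trace, pinpoint
def cam(n,save=None):
    c=capture(n); f=200/np.tan(np.radians(c["fov_y"])/2)
    K=np.array([[f,0,c["cx"]],[0,f,c["cy"]],[0,0,1]]); R=cv2.Rodrigues(np.array(c["rvec"],float))[0]; t=np.array(c["tvec"],float).ravel()
    if save: cv2.imwrite(save,c["frame"][:,:,::-1])
    return dict(K=K,R=R,t=t,frame=c["frame"])
def ray(c,at):
    d=c["R"].T@np.linalg.inv(c["K"])@np.array([at[1],at[0],1.]); return -c["R"].T@c["t"],d/np.linalg.norm(d)
def atz(c,at,z):
    o,d=ray(c,at); return o+d*(z-o[2])/d[2]
def tri(rs):
    A=0;b=0
    for o,d in rs:
        P=np.eye(3)-np.outer(d,d);A=A+P;b=b+P@o
    x=np.linalg.solve(A,b); return x,[np.linalg.norm(np.cross(x-o,d)) for o,d in rs]
def proj(c,p):
    q=c["K"]@(c["R"]@np.array(p,float)+c["t"]); return q[1]/q[2],q[0]/q[2]
E
python3 - <<'E'
from h import *
np.set_printoptions(precision=1,suppress=True)
C={n:cam(n,f"pics/{n}0.png") for n in("scene","top")}
for n in C: print(n,-C[n]["R"].T@C[n]["t"])
Z=dict(base=0,fork=45,hook_pivot=45,hook_grip=None,screen_top=None,drive=0,driver=0,jar=0,ssd=0,tray=0,mouse=0)
for q,z in Z.items():
    rs=[]
    for n in C:
        r=pinpoint(q,n)
        for k in r[:2]: print(q,n,round(k["p"],2),np.array(k["at"]), atz(C[n],k["at"],z) if z is not None else "")
        if r: rs.append(ray(C[n],r[0]["at"]))
    if len(rs)==2: print("  tri",*tri(rs))
E
```

```text
scene [1160.6 -464.  1017.6]
top [ 503.3   -0.4 1426.8]
base scene 0.79 [237.3 318.8] [663.9 -42.5   0. ]
base scene 0.46 [201.4 350.6] [616.5 140.7   0. ]
base top 0.78 [182.  342.5] [664.1 -50.    0. ]
  tri [665.2 -47.4   6. ] [np.float64(2.9209921718783987), np.float64(2.920992171878335)]
fork scene 0.66 [200.1 351.3] [637.8 119.6  45. ]
fork top 0.72 [190.6 294.6] [631.4 102.5  45. ]
  tri [636.3 108.6  51.4] [np.float64(8.592738712097072), np.float64(8.592738712097006)]
hook_pivot scene 0.94 [182.6 329.5] [531.4 111.8  45. ]
hook_pivot top 0.97 [225.8 289.6] [520.6 117.3  45. ]
  tri [521.4 119.4  30.6] [np.float64(1.097846740273764), np.float64(1.0978467402737124)]
hook_grip scene 0.49 [162.5 333.8] 
hook_grip scene 0.24 [181.9 328.8] 
hook_grip top 0.49 [232.2 282.1] 
  tri [505.3 140.1 106.9] [np.float64(7.45125216548083), np.float64(7.451252165480773)]
screen_top scene 0.56 [205.  318.6] 
screen_top top 0.6 [179.3 339. ] 
  tri [653.1 -35.7 157.6] [np.float64(1.741500859577468), np.float64(1.741500859577267)]
drive scene 0.97 [234.  255.5] [ 524.6 -198.8    0. ]
drive top 0
[... 494 characters left out ...]
 -228.5   -0.2] [np.float64(2.02657713170566), np.float64(2.0265771317056194)]
ssd scene 0.66 [221.9 381.5] [747.7 164.1  -0. ]
ssd top 0.91 [156.9 278.6] [746.  158.9   0. ]
  tri [747.3 160.6   2.3] [np.float64(2.474121862988061), np.float64(2.4741218629878996)]
tray scene 0.61 [247.2 188.6] [ 434.9 -394.2   -0. ]
tray top 0.95 [253.6 446.1] [ 433. -384.    0.]
tray top 0.42 [171.8 396.6] [ 698.  -226.4    0. ]
  tri [ 430.8 -390.2   -9.2] [np.float64(3.994325899952727), np.float64(3.9943258999527216)]
mouse scene 0.71 [147.3 356.8] [425.  346.4   0. ]
mouse top 0.97 [252.6 213.5] [434.3 365.6   0. ]
  tri [427.9 358.   -3. ] [np.float64(10.213218175513802), np.float64(10.213218175513624)]
```

```bash
python3 - <<'E'
import cv2
for n,(r0,r1,c0,c1) in dict(scene=(120,300,220,460),top=(120,300,240,480)).items():
    i=cv2.imread(f"pics/{n}0.png")[r0:r1,c0:c1]; cv2.imwrite(f"pics/{n}0c.png",cv2.resize(i,None,fx=3.3,fy=3.3,interpolation=cv2.INTER_CUBIC))
E
```

```text
(no output)
```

View pics/scene0c.png

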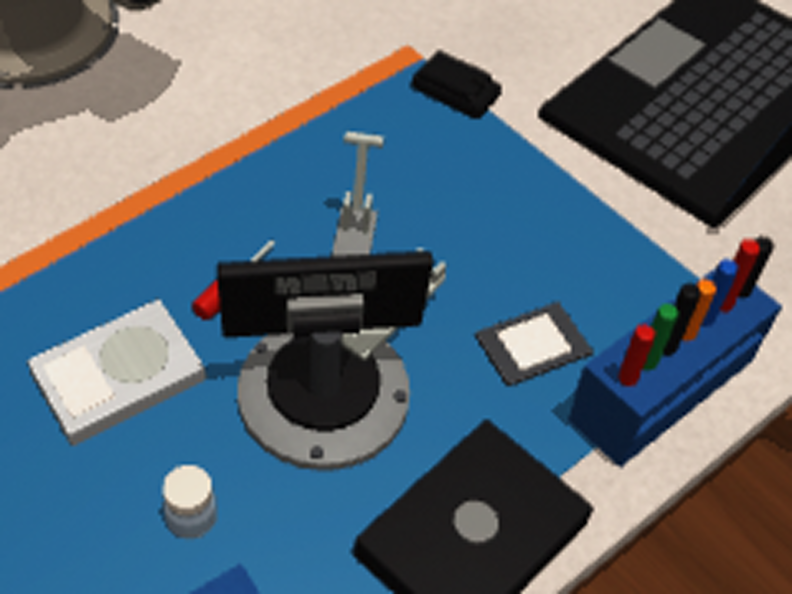

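View pics/top0c.png

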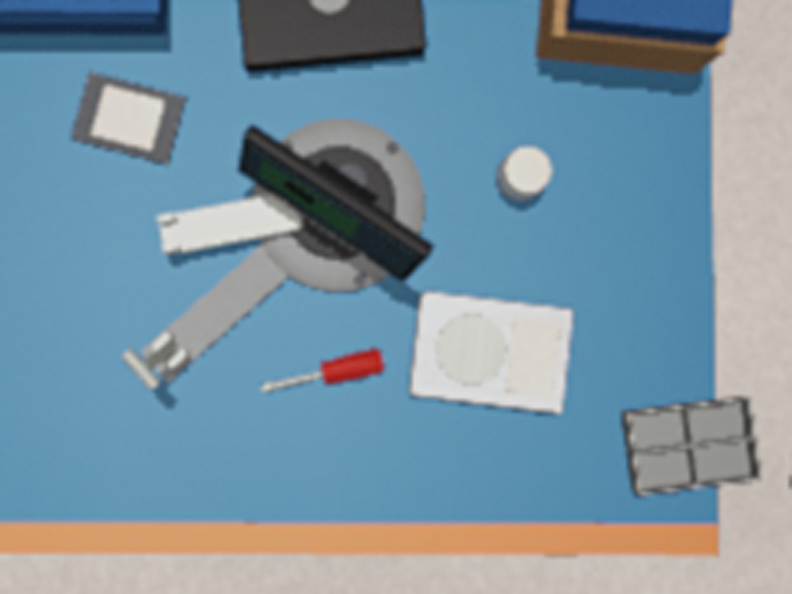

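The scene view shows the display from behind, with the hook thrown back (cross bar near px 330,162). In the top view the index arm ends near px (292,190), about 30° clockwise of the tongue, whose post is near (289,226). I'll fit the panel box to the masks to get swivel and tilt.

```bash
cat > fit.py <<'E'
from h import *
from scipy.optimize import minimize
def Rz(a): return np.array([[np.cos(a),-np.sin(a),0],[np.sin(a),np.cos(a),0],[0,0,1]])
def Ry(a): return np.array([[np.cos(a),0,np.sin(a)],[0,1,0],[-np.sin(a),0,np.cos(a)]])
BOX=np.array([[x,y,z] for x in(-29,-13) for y in(-95,95) for z in(-50,70)],float)
def panel(p): # x,y,yaw,tilt
    return BOX@(Rz(p[2])@Ry(p[3])).T+[p[0],p[1],125]
S=4
def hullmask(c,p):
    q=(c["R"]@panel(p).T).T+c["t"]; q=q@c["K"].T; q=q[:,:2]/q[:,2:]
    m=np.zeros((400,640),np.uint8); h=cv2.convexHull(q.astype(np.float32))
    cv2.fillConvexPoly(m,np.round(h*256).astype(np.int32),255,cv2.LINE_AA,8); return m/255.
def fit(C,M,p0,xy=True):
    def L(v):
        p=[p0[0]+v[0]*10,p0[1]+v[1]*10,p0[2]+v[2]*.1,p0[3]+v[3]*.2]
        e=sum(np.abs(hullmask(C[n],p)-M[n]).sum()/M[n].sum() for n in C)
        return e+.0005*(v[0]**2+v[1]**2)
    best=None
    for t in(-.8,0,.8,1.6):
        r=minimize(L,[0,0,0,t],method="Nelder-Mead",options=dict(initial_simplex=np.array([[0,0,0,t],[1,0,0,t],[0,1,0,t],[0,0,1,t],[0,0,0,t+1.]]),maxiter=250))
        if best is None or r.fun<best.fun: best=r
    v=best.x; return [p0[0]+v[0]*10,p0[1]+v[1]*10,p0[2]+v[2]*.1,p0[3]+v[3]*.2],best.fun
E
python3 - <<'E'
from fit import *
C={n:cam(n) for n in("scene","top")};M={}
for n in C:
    for q in("tilt","screen_top","swivel","base","hook"):
        r=trace(q,n)
        if not r: print(n,q,"none");continue
        m=r[0]["mask"];print(n,q,round(r[0]["p"],2),m.sum(),*[ (a.min(),a.max()) for a in np.nonzero(m)])
        if q=="tilt":M[n]=m.astype(float)
        cv2.imwrite(f"pics/m_{n}_{q}.png",m*255)
print(fit(C,M,[664,-49,-.6,.2]))
for n in C:
  print(fit({n:C[n]},M,[664,-49,-.6,.2]))
v=np.hstack([cv2.imread(f"pics/m_{n}_tilt.png")[120:300,240:440] for n in C]);cv2.imwrite("pics/mm.png",v)
E
```

```text
scene tilt 0.92 1293 (np.int64(197), np.int64(221)) (np.int64(286), np.int64(350))
scene screen_top 0.69 511 (np.int64(213), np.int64(235)) (np.int64(365), np.int64(398))
scene swivel 0.95 2246 (np.int64(196), np.int64(249)) (np.int64(287), np.int64(354))
scene base 0.89 3614 (np.int64(161), np.int64(262)) (np.int64(286), np.int64(354))
scene hook none
top tilt 0.85 906 (np.int64(159), np.int64(204)) (np.int64(312), np.int64(369))
top screen_top 0.96 906 (np.int64(159), np.int64(203)) (np.int64(312), np.int64(368))
top swivel 0.94 1854 (np.int64(158), np.int64(204)) (np.int64(289), np.int64(370))
top base 0.79 3181 (np.int64(157), np.int64(233)) (np.int64(282), np.int64(368))
top hook 0.72 940 (np.int64(158), np.int64(203)) (np.int64(312), np.int64(370))
([np.float64(663.6654211222498), np.float64(-49.83102764029724), np.float64(-0.6038073771879245), np.float64(0.08643181141500289)], np.float64(0.4415333668689172))
([np.float64(666.4353206046377), np.float64(-49.79637633578527), np.float64(-0.5945020931857152), np.float64(0.24087384105989929)], np.float64(0.1661884442555032))
([np.float64(665.5736316485932), np.float64(-47.60245054404676), np.float64(-0.5986423448167697), np.float64(0.07187267449815035)], np.float64(0.07785619483153174))[ WARN:0@2.029] global loadsave.cpp:1063 imwrite_ Unsupported depth image for selected encoder is fallbacked to CV_8U.
```

View pics/mm.png

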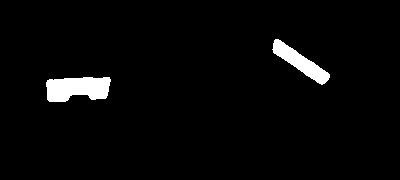

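```bash
python3 - <<'E'
from fit import *
from scipy.spatial.transform import Rotation as Ro
o=get_obs();print(o["time"],o["tool_pos"],o["tcp_rot"],o["grip_width"],o["contact_force"])
R=Ro.from_euler("xyz",o["tcp_rot"]).as_matrix();print(R.round(3)); y=R[:,1];print("closing dir deg",np.degrees(np.arctan2(y[1],y[0])))
C={n:cam(n) for n in("scene","top")};M={}
for n in C:
    r=trace("tilt",n)[0]["mask"].astype(np.uint8)
    h=cv2.convexHull(cv2.findNonZero(r)); m=np.zeros_like(r); cv2.fillConvexPoly(m,h,1); M[n]=m.astype(float)
print(fit(C,M,[664,-49,-.6,.2]))
for n in C: print(n,fit({n:C[n]},M,[664,-49,-.6,.2]))
E
```

```text
1.8 [ 210.63708487 -480.92503645  208.16586617] [3.14145071e+00 1.06740747e-05 4.12774534e-01] 91.52492850630989 [ 0.50806269 -0.83216643  0.02618058]
[[ 0.916  0.401  0.   ]
 [ 0.401 -0.916 -0.   ]
 [-0.     0.    -1.   ]]
closing dir deg -66.34976122023818
([np.float64(664.7147536166914), np.float64(-48.48463760429329), np.float64(-0.5898258481276222), np.float64(0.13210249784074096)], np.float64(0.1847388508135804))
scene ([np.float64(667.4650641273115), np.float64(-50.226514971653614), np.float64(-0.5864555581791873), np.float64(0.18825828108198608)], np.float64(0.048637062000366556))
top ([np.float64(665.0786918948113), np.float64(-47.701356576360105), np.float64(-0.5938444451848498), np.float64(0.12522020625270217)], np.float64(0.06952890022117893))
```

play_rows --hand 0.4 --rows '[[[0.5,1,0.08],[0,0,0.8]],[[0.5,1,0.08],[0,0,0.8]],[[0.5,1,0.08],[0,0,0.8]],[[0.5,1,0.08],[0,0,0.8]],[[0.5,1,0.08],[0,0,0.8]],[[0.5,1,0.08],[0,0,0.8]],[[0.5,1,0.08],[0,0,0.8]],[[0.5,1,0.08],[0,0,0.8]],[[0.5,1,0.08],[0,0,0.8]],[[0.5,1,0.08],[0,0,0.8]],[[0.5,1,0.08],[0,0,0.8]],[[0.5,1,0.08],[0,0,0.8]]]'

```text
time: 3.5
tool_pos: [391.1, -119.9, 237.2]
tcp_rot: [3.141, 0.0, 1.757]
contact_force: [0.5, -0.1, -0.7]
grip_width: 64.2
finger_force: 0.0
```

play_rows --rows '[[[0.9,0.8,0],[0,0,0.1]],[[0.9,0.8,0],[0,0,0]],[[0.9,0.8,0],[0,0,0]],[[0.9,0.8,0],[0,0,0]],[[0.9,0.8,0],[0,0,0]],[[0.9,0.8,0],[0,0,0]],[[0.9,0.8,0],[0,0,0]],[[0.9,0.8,0],[0,0,0]],[[0.9,0.8,0],[0,0,0]],[[0,0,0],[0,0,0]],[[0,0,0],[0,0,0]]]'

```text
time: 4.88
tool_pos: [633.1, 94.7, 236.6]
tcp_rot: [-3.141, 0.0, 1.767]
contact_force: [0.3, -0.1, 0.2]
grip_width: 64.4
finger_force: 0.0
```

play_rows --rows '[[[0.08,0.13,-1],[0,0,0]],[[0,0,-1],[0,0,0]],[[0,0,-1],[0,0,0]],[[0,0,-1],[0,0,0]],[[0,0,-1],[0,0,0]],[[0,0,-0.5],[0,0,0]],[[0,0,-0.5],[0,0,0]],[[0,0,-0.3],[0,0,0]],[[0,0,-0.2],[0,0,0]],[[0,0,0],[0,0,0]]]'

```text
time: 6.12
tool_pos: [636.0, 99.0, 41.9]
tcp_rot: [3.142, 0.0, 1.767]
contact_force: [-0.2, -0.2, 0.5]
grip_width: 64.4
finger_force: 0.0
```

```bash
python3 - <<'E'
from h import *
C={n:cam(n) for n in("scene","top")}
v=np.hstack([cv2.resize(C[n]["frame"][140:250,270:390,::-1],None,fx=3.3,fy=3.3,interpolation=2) for n in C]);cv2.imwrite("pics/g1.png",v)
o=get_obs();print(o["tool_pos"],o["contact_force"])
E
```

```text
[636.40213414  99.03941752  42.4409444 ] [-1.04902476 -0.29557748 -0.24711212]
```

View pics/g1.png

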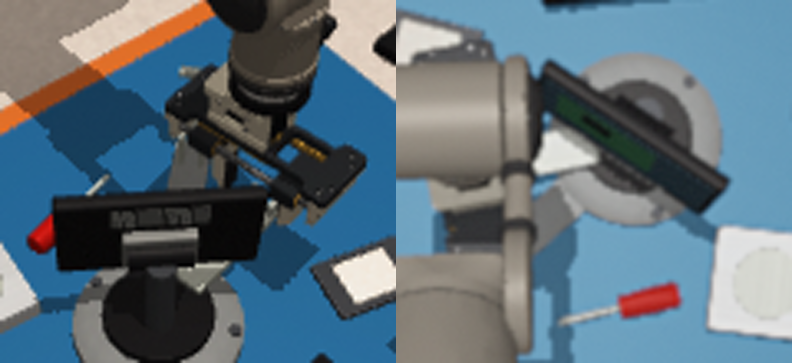

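The gripper straddles the index arm with no contact, and the screen corner is clear. Next I close the fingers.

play_rows --hand -1 --rows '[[[0,0,-0.06],[0,0,0]],[[0,0,0],[0,0,0]],[[0,0,0],[0,0,0]],[[0,0,0],[0,0,0]],[[0,0,0],[0,0,0]],[[0,0,0],[0,0,0]]]'

```text
time: 6.98
tool_pos: [636.0, 99.0, 40.1]
tcp_rot: [3.141, 0.0, 1.767]
contact_force: [0.9, 0.7, 0.2]
grip_width: 9.0
finger_force: 0.0
```

```bash
python3 - <<'E'
from h import *
C={n:cam(n) for n in("scene","top")}
for n in C:
  for q in("fork",): print(n,[(k["p"],k["at"],atz(C[n],k["at"],45)) for k in pinpoint(q,n)[:2]])
print(proj(C["scene"],[636,99,26]),proj(C["scene"],[633,114,45]),proj(C["top"],[636,99,26]))
a=[cv2.resize(C[n]["frame"][r:r+70,c:c+80,::-1],None,fx=5,fy=5,interpolation=2) for n,r,c in(("scene",165,300),("top",160,270))]
cv2.imwrite("pics/g2.png",np.hstack(a));o=get_obs();print(o["grip_width"],o["finger_force"])
E
```

```text
scene [(0.72, [198.5, 349.3], array([628.41850345, 118.87981643,  45.        ]))]
top []
(np.float64(206.11888264671893), np.float64(345.9978519265862)) (np.float64(200.01649693590235), np.float64(349.1294438439258)) (np.float64(189.70688651010946), np.float64(296.13262975657835))
0.5271010829867102 0.0
```

View pics/g2.png

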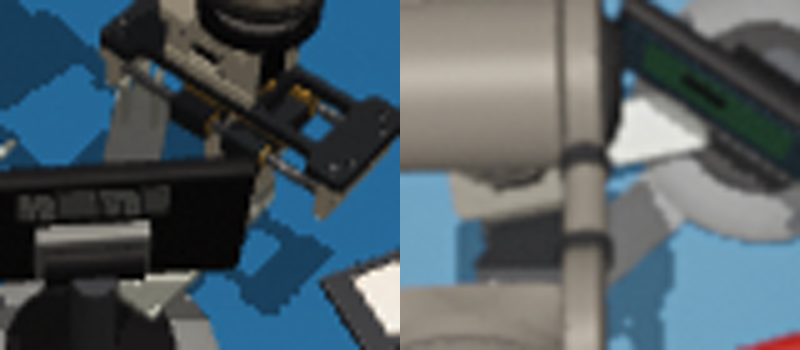

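play_rows --rows '[[[0,0,0.5],[0,0,0]],[[0,0,1],[0,0,0]],[[0,0,1],[0,0,0]],[[0,0,1],[0,0,0]],[[0,0,0.5],[0,0,0]],[[-0.5,1,0],[0,0,0]],[[-0.5,1,0],[0,0,0]],[[-0.5,1,0],[0,0,0]],[[0,0,0],[0,0,0]]]'

```text
time: 8.3
tool_pos: [589.8, 191.0, 160.2]
tcp_rot: [-3.141, -0.0, 1.77]
contact_force: [1.3, -0.6, 1.4]
grip_width: 0.5
finger_force: 0.0
```

```bash
python3 - <<'E'
from h import *
C={n:cam(n) for n in("scene","top")}
for n in C:
  for q in("fork","hook_pivot","hook_grip"): print(n,q,[(k["p"],k["at"],atz(C[n],k["at"],45)) for k in pinpoint(q,n)[:2]])
c=C["scene"]
a=[cv2.resize(C[n]["frame"][r:r+100,c:c+80,::-1],None,fx=5,fy=5,interpolation=2) for n,r,c in(("scene",140,300),("top",145,270))]
cv2.imwrite("pics/g3.png",np.hstack(a));o=get_obs();print(o["tool_pos"],o["grip_width"],o["finger_force"])
E
```

```text
scene fork [(0.82, [200.5, 347.6], array([631.35438864, 108.49393332,  45.        ]))]
scene hook_pivot [(0.79, [179.2, 330.1], array([520.31629314, 123.80254955,  45.        ]))]
scene hook_grip [(0.51, [165.2, 334.3], array([476.91481292, 180.33556419,  45.        ]))]
top fork [(0.77, [190.3, 291.6], array([632.2842604 , 111.91372899,  45.        ]))]
top hook_pivot [(0.77, [226.1, 292.2], array([519.68139335, 109.1271908 ,  45.        ]))]
top hook_grip [(0.68, [234.3, 282.4], array([493.97513696, 139.58630589,  45.        ]))]
[591.36500964 188.22168405 160.04230444] 0.41648891539393873 0.0
```

View pics/g3.png

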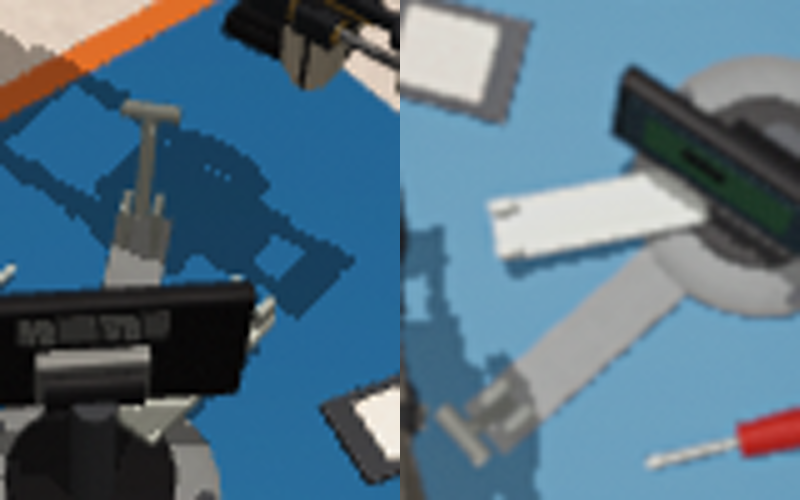

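play_rows --hand 0.3 --rows '[[[0.46,-0.86,0],[0,0,0]],[[0.46,-0.86,0],[0,0,0]],[[0.46,-0.86,0],[0,0,0]],[[0,0,-0.8],[0,0,0]],[[0,0,-1],[0,0,0]],[[0,0,-1],[0,0,0]],[[0,0,-0.6],[0,0,0]],[[0,0,-0.4],[0,0,0]],[[0,0,-0.05],[0,0,0]],[[0,0,0],[0,0,0]]]'

```text
time: 9.95
tool_pos: [633.1, 111.6, 45.5]
tcp_rot: [3.14, 0.0, 1.767]
contact_force: [-0.1, -0.7, -0.6]
grip_width: 60.0
finger_force: 0.0
```

play_rows --hand -1 --rows '[[[0,0,0],[0,0,0]],[[0,0,0],[0,0,0]],[[0,0,0],[0,0,0]],[[0,0,0],[0,0,0]],[[0,0,0],[0,0,0]]]'

```text
time: 10.58
tool_pos: [632.4, 111.6, 44.6]
tcp_rot: [3.142, 0.0, 1.767]
contact_force: [0.6, -0.2, -0.5]
grip_width: 14.4
finger_force: 0.0
```

```bash
python3 - <<'E'
from h import *
c=cam("scene")
g=cv2.imread("pics/g3.png")[:,:400]
for p in([591.4,188.2,146],[591.4,188.2,160]):
    r,q=proj(c,p);print(r,q, "crop",(q-300)*5,(r-140)*5)
f=c["frame"][120:240,290:410,::-1].copy()
v=cv2.resize(f,None,fx=5,fy=5,interpolation=2)
def mk(p,col):
    r,q=proj(c,p);cv2.circle(v,(int((q-290)*5),int((r-120)*5)),3,col,-1)
for z in(30,44,90,130): mk([632.5,111.6,z],(0,0,255))
a=np.radians(11.2)
for s in(-95,95): mk([632.5+s*np.cos(a),111.6+s*np.sin(a),97],(0,255,255))
t=np.radians(101.3)
for r_ in(157,173):
  for s in(-17,17): mk([665+r_*np.cos(t)-s*np.sin(t),-48.5+r_*np.sin(t)+s*np.cos(t),58],(0,255,0))
cv2.imwrite("pics/g4.png",v);o=get_obs();print(o["tool_pos"],o["grip_width"],o["finger_force"],o["time"])
E
```

```text
162.6579174847042 359.8890616240669 crop 299.44530812033463 113.289587423521
159.67958807456046 360.3318771987083 crop 301.6593859935415 98.39794037280228
[632.39790712 111.58596063  44.62210558] 9.856229870999448 0.0 10.625
```

View pics/g4.png

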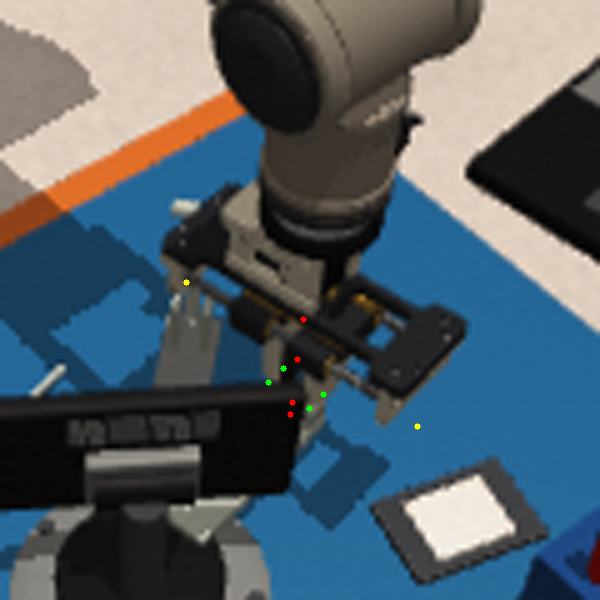

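play_rows --rows '[[[-0.23,-0.05,0],[0,0,0.31]],[[-0.23,-0.06,0],[0,0,0.31]],[[-0.23,-0.075,0],[0,0,0.31]],[[-0.22,-0.085,0],[0,0,0.32]],[[0,0,0],[0,0,0]]]'

```text
time: 11.25
tool_pos: [604.8, 103.4, 44.7]
tcp_rot: [-3.141, -0.0, 1.941]
contact_force: [-0.1, 0.2, -0.0]
grip_width: 0.3
finger_force: 0.0
```

```bash
cat > m.py <<'E'
from fit import *
def meas(cams=("scene","top"),p0=[665,-48.5,-.4,.2]):
    C={n:cam(n) for n in cams};M={}
    for n in C:
        r=trace("tilt",n)[0]["mask"].astype(np.uint8)
        h=cv2.convexHull(cv2.findNonZero(r)); m=np.zeros_like(r); cv2.fillConvexPoly(m,h,1); M[n]=m.astype(float)
    for n in C: print(n,[round(float(x),3) for x in fit({n:C[n]},M,p0)[0]],M[n].sum())
    return C
if __name__=="__main__":
    C=meas()
    for n in C:
        for q in("fork","hook_pivot"): print(n,q,[(round(k["p"],2),atz(C[n],k["at"],45).round(1)) for k in pinpoint(q,n)[:2]])
    o=get_obs();print(o["tool_pos"],o["grip_width"],o["finger_force"],o["time"])
E
python3 m.py
```

```text
scene [667.032, -49.543, -0.586, 0.2] 1482.0
top [664.722, -47.058, -0.603, 0.124] 1025.0
scene fork [(0.68, array([645.5, 107.7,  45. ]))]
scene hook_pivot [(0.71, array([ 468.6, -398.1,   45. ])), (0.56, array([523.9, 126.8,  45. ]))]
top fork []
top hook_pivot [(0.79, array([525.9, 120.1,  45. ]))]
[605.25855168 103.52501869  44.59432329] 0.6442304403626127 0.0 11.65
```

No contact anywhere, and the display has not turned. In g3 the fingertip showed about 25 mm higher than the stated pose predicts, so the fingers probably closed above the arm. I'll straddle it again and go lower; the mat is still clear below even at the stated height.

play_rows --hand 0.3 --rows '[[[0,0,0.9],[0,0,0]],[[0,0,0.6],[0,0,0]],[[0.33,-0.05,0],[0,0,-0.42]],[[0.34,-0.06,0],[0,0,-0.42]],[[0.34,-0.06,0],[0,0,-0.41]],[[0,0,0],[0,0,0]],[[0,0,0],[0,0,0]],[[0,0,-0.9],[0,0,0]],[[0,0,-0.6],[0,0,0]],[[0,0,-0.3],[0,0,0]],[[0,0,0],[0,0,0]]]'

```text
time: 13.02
tool_pos: [635.1, 98.4, 35.1]
tcp_rot: [-3.14, -0.0, 1.767]
contact_force: [-0.3, -0.1, 0.6]
grip_width: 59.7
finger_force: 0.0
```

play_rows --rows '[[[0,0,-0.2],[0,0,0]],[[0,0,-0.2],[0,0,0]],[[0,0,-0.1],[0,0,0]],[[0,0,0],[0,0,0]]]'

```text
time: 13.52
tool_pos: [635.3, 98.4, 20.4]
tcp_rot: [-3.141, -0.0, 1.767]
contact_force: [-0.1, -0.5, 0.5]
grip_width: 59.8
finger_force: 0.0
```

play_rows --hand -1 --rows '[[[0,0,-0.1],[0,0,0]],[[0,0,0],[0,0,0]],[[0,0,0],[0,0,0]],[[0,0,0],[0,0,0]],[[0,0,0],[0,0,0]]]'

```text
time: 14.15
tool_pos: [635.6, 98.4, 17.7]
tcp_rot: [3.141, 0.0, 1.767]
contact_force: [-0.0, 1.1, -0.3]
grip_width: 35.1
finger_force: 30.0
```

Now it has gripped: 35 mm opening on the 36 mm arm. Swing it about 29° around the axis.

play_rows --rows '[[[-0.308,-0.072,0],[0,0,0.453]],[[-0.302,-0.091,0],[0,0,0.453]],[[-0.296,-0.11,0],[0,0,0.453]],[[-0.289,-0.128,0],[0,0,0.453]],[[-0.28,-0.147,0],[0,0,0.453]],[[-0.27,-0.164,0],[0,0,0.453]],[[-0.259,-0.181,0],[0,0,0.453]],[[-0.247,-0.196,0],[0,0,0.453]],[[0,0,0],[0,0,0]],[[0,0,0],[0,0,0]]]'

```text
time: 15.4
tool_pos: [567.8, 65.7, 17.7]
tcp_rot: [-3.141, -0.0, 2.272]
contact_force: [-1.7, -1.1, -0.9]
grip_width: 35.0
finger_force: 30.0
```

```bash
sed -i 's/-.4,.2\]/-.08,.2]/' m.py; python3 m.py; python3 -c "
from h import *
print(get_obs()['contact_force'],get_obs()['moment'])"
```

```text
scene [666.998, -49.62, -0.077, 0.199] 1263.0
top [664.78, -47.192, -0.079, 0.113] 1043.0
scene fork [(0.97, array([558.7,  72.3,  45. ]))]
scene hook_pivot [(0.92, array([537.2, 106.4,  45. ]))]
top fork [(0.48, array([ 435.3, -379.4,   45. ]))]
top hook_pivot [(0.71, array([506.8, 116.9,  45. ])), (0.29, array([664.7, -52.5,  45. ]))]
[567.85178869  65.75886348  17.63506083] 34.96638193670418 30.002232491970062 15.8
[-1.42638897 -0.94217997  0.20442028] [-0.16635227  0.15110328 -0.05209897]
```

play_rows --hand 0.3 --rows '[[[0,0,0],[0,0,0]],[[0,0,0],[0,0,0]],[[0,0,0],[0,0,0]],[[0,0,0.5],[0,0,0]],[[0,0,1],[0,0,0]],[[0,0,1],[0,0,0]],[[0,0,1],[0,0,0]],[[0,0,1],[0,0,0]],[[0,0,1],[0,0,0]],[[0,0,1],[0,0,0]],[[0,0,0.5],[0,0,0]]]'

```text
time: 17.18
tool_pos: [568.5, 65.7, 230.3]
tcp_rot: [3.139, 0.002, 2.273]
contact_force: [0.0, -0.6, 0.1]
grip_width: 59.8
finger_force: 0.0
```

play_rows --hand -1 --rows '[[[-0.78,0.91,0],[0,0,0]],[[-0.78,0.91,0],[0,0,0]],[[-0.78,0.91,0],[0,0,0]],[[-0.78,0.91,0],[0,0,0]],[[-0.78,0.91,0],[0,0,0]],[[-0.6,0.7,0],[0,0,0]],[[0,0,0],[0,0,0]],[[0,0,0],[0,0,0]]]'

```text
time: 18.18
tool_pos: [433.2, 222.9, 227.7]
tcp_rot: [3.142, 0.0, 2.273]
contact_force: [0.6, 0.3, 0.1]
grip_width: 0.4
finger_force: 0.0
```

```bash
python3 m.py; python3 - <<'E'
from h import *
C={n:cam(n) for n in("scene","top")}
for n in C: print(n,[(round(k["p"],2),k["at"]) for k in pinpoint("hook_grip",n)[:2]])
v=[]
for n,r,c in(("scene",145,295),("top",170,270)):
    s=8;f=cv2.resize(C[n]["frame"][r:r+75,c:c+50,::-1],None,fx=s,fy=s,interpolation=2)
    def mk(p,col):
        a,b=proj(C[n],p);cv2.circle(f,(int((b-c+.5)*s),int((a-r+.5)*s)),2,col,-1)
    t=np.radians(130.5);d=np.array([np.cos(t),np.sin(t)]);e=np.array([-d[1],d[0]]);O=np.array([665,-48.])
    for q in(100,130,165,190,215,240): mk([*(O+q*d),45 if q>150 else 40],(0,0,255))
    for q in(157,173):
        for w in(-17,-11,11,17): mk([*(O+q*d+w*e),58],(0,255,0))
    o=get_obs()["tool_pos"]; mk([o[0],o[1],o[2]-14],(255,0,255)); print(n,"tip",proj(C[n],[o[0],o[1],o[2]-14]))
    v.append(f)
cv2.imwrite("pics/a1.png",np.hstack(v))
E
```

```text
scene [667.46, -50.209, -0.08, 0.189] 1278.0
top [664.4, -47.332, -0.075, 0.111] 1011.0
scene fork [(0.7, array([567.7,  78.7,  45. ]))]
scene hook_pivot [(0.9, array([540.4, 112. ,  45. ]))]
top fork [(0.81, array([553. ,  75.8,  45. ]))]
top hook_pivot [(0.87, array([524.4, 112.3,  45. ]))]
[433.12085639 222.92561398 227.58524784] 0.5558244104299199 0.0 18.575
scene [(0.68, [163.5, 329.8]), (0.53, [276.3, 277.0])]
top [(0.56, [231.3, 279.0])]
scene tip (np.float64(118.1181944683939), np.float64(337.9600497488609))
top tip (np.float64(256.96539711713666), np.float64(245.41101824467486))
```

View pics/a1.png

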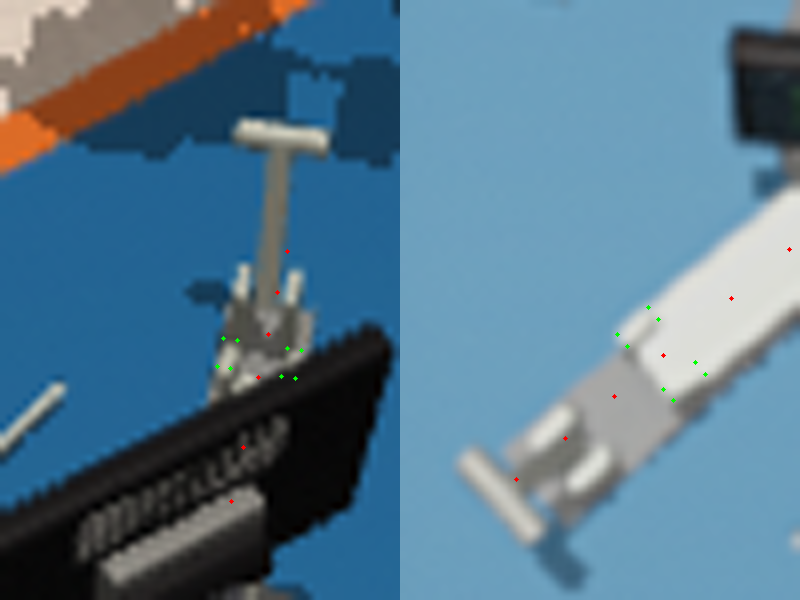

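```bash
cat > al.py <<'E'
from h import *
def run(off=(0,0)):
    c=cam("top");g=c["frame"].astype(np.float32).mean(2); sat=c["frame"].astype(np.float32); red=sat[:,:,0]
    t=np.radians(130.5);d=np.array([np.cos(t),np.sin(t)]);e=np.array([-d[1],d[0]]);O=np.array([665,-48.])
    w=np.arange(-40,40.1,.5)
    def prof(q,z):
        P=[proj(c,[*(O+q*d+x*e),z]) for x in w]; P=np.array(P,np.float32)
        return cv2.remap(red,P[:,1][None],P[:,0][None],cv2.INTER_LINEAR)[0]
    def edges(p,ic,hi):  # half-level crossings outward from centre
        out=[]
        for s in(-1,1):
            i=ic
            while 0<i<len(w)-1 and p[i]>hi: i+=s
            f=(p[i-s]-hi)/(p[i-s]-p[i]+1e-6); out.append(w[i-s]+s*.5*f)
        return out
    for z,qs in((40,range(105,160,8)),(20,range(180,206,5)),(10,range(180,206,5))):
        r=[]
        for q in qs:
            p=prof(q,z);ic=len(w)//2; bg=min(np.percentile(p,5),120);hi=(p[ic]+bg)/2
            a=edges(p,ic,hi); r.append([q,a[0],a[1],(a[0]+a[1])/2, (a[0]+a[1])/2/q])
        print("z",z);print(np.array(r).round(3))
    for q in range(206,226,4):
        p=prof(q,54); print(q,p[::4].astype(int))
if __name__=="__main__": run()
E
python3 al.py
```

```text
z 40
[[ 1.0500e+02 -1.8896e+01  1.9754e+01  4.2900e-01  4.0000e-03]
 [ 1.1300e+02 -1.9703e+01  1.9429e+01 -1.3700e-01 -1.0000e-03]
 [ 1.2100e+02 -1.9481e+01  1.9042e+01 -2.2000e-01 -2.0000e-03]
 [ 1.2900e+02 -1.8864e+01  1.9357e+01  2.4700e-01  2.0000e-03]
 [ 1.3700e+02 -1.9808e+01  1.9243e+01 -2.8300e-01 -2.0000e-03]
 [ 1.4500e+02 -1.9611e+01  1.8722e+01 -4.4500e-01 -3.0000e-03]
 [ 1.5300e+02 -1.9308e+01  1.9384e+01  3.8000e-02  0.0000e+00]]
z 20
[[ 1.8000e+02 -1.5471e+01  2.4060e+01  4.2940e+00  2.4000e-02]
 [ 1.8500e+02 -1.5220e+01  2.3712e+01  4.2460e+00  2.3000e-02]
 [ 1.9000e+02 -1.5186e+01  2.4232e+01  4.5230e+00  2.4000e-02]
 [ 1.9500e+02 -1.5753e+01  2.4626e+01  4.4360e+00  2.3000e-02]
 [ 2.0000e+02 -1.5758e+01  2.5139e+01  4.6900e+00  2.3000e-02]
 [ 2.0500e+02 -1.5721e+01  2.4952e+01  4.6160e+00  2.3000e-02]]
z 10
[[ 1.8000e+02 -1.6332e+01  2.3532e+01  3.6000e+00  2.0000e-02]
 [ 1.8500e+02 -1.5985e+01  2.3283e+01  3.6490e+00  2.0000e-02]
 [ 1.9000e+02 -1.5919e+01  2.3682e+01  3.8820e+00  2.0000e-02]
 [ 1.9500e+02 -1.6478e+01  2.4139e+01  3.8310e+00  2.0000e-02]
 [ 2.0000e+0
[... 274 characters left out ...]
107 107 107]
210 [109 108 108 108 109 109 108 108 108 108 107 106 110 124 152 187 206 212
 192 158 128 118 115 127 140 158 183 208 211 195 163 127 105 100  97 100
 105 107 107 107 107]
214 [109 108 109 108 108 109 108 108 108 108 106 106 106 123 152 185 210 216
 202 168 132 119 115 116 117 138 169 201 214 202 171 134 106  94  83  88
  97 104 107 107 107]
218 [109 108 108 108 109 109 109 109 109 108 106 106 105 121 146 180 208 217
 204 172 135 119 115 114 111 128 163 196 213 204 171 133 107  92  82  84
  95 104 107 107 107]
222 [109 108 108 108 108 109 109 108 108 108 107 106 107 120 146 177 202 215
 200 171 137 119 115 114 111 122 154 191 205 204 163 124 106  92  85  90
 100 107 108 108 108]
```

The arm sits at 130.5° and the post and tongue at about 131.8°, so the fork is still ~0.023 rad short. I'll close the gripper at the exact target pose so it centres the arm there.

play_rows --hand 0.3 --rows '[[[0.735,-0.886,0],[0,0,0.16]],[[0.735,-0.886,0],[0,0,0]],[[0.735,-0.886,0],[0,0,0]],[[0.735,-0.886,0],[0,0,0]],[[0.735,-0.886,0],[0,0,0]],[[0.735,-0.886,0],[0,0,0]],[[0,0,0],[0,0,0]],[[0,0,0],[0,0,0]]]'

```text
time: 19.82
tool_pos: [564.8, 64.1, 227.4]
tcp_rot: [-3.141, -0.001, 2.295]
contact_force: [-0.4, 0.2, 0.1]
grip_width: 59.5
finger_force: 0.0
```

play_rows --rows '[[[0,0,-1],[0,0,0]],[[0,0,-1],[0,0,0]],[[0,0,-1],[0,0,0]],[[0,0,-1],[0,0,0]],[[0,0,-1],[0,0,0]],[[0,0,-1],[0,0,0]],[[0,0,-0.6],[0,0,0]],[[0,0,-0.4],[0,0,0]],[[0,0,0],[0,0,0]]]'

```text
time: 20.95
tool_pos: [564.6, 64.3, 17.3]
tcp_rot: [-3.141, -0.001, 2.296]
contact_force: [-0.1, 0.1, 0.5]
grip_width: 59.7
finger_force: 0.0
```

play_rows --hand -1 --rows '[[[0,0,0],[0,0,0]],[[0,0,0],[0,0,0]],[[0,0,0],[0,0,0]],[[0,0,0],[0,0,0]],[[0,0,0],[0,0,0]]]'

```text
time: 21.58
tool_pos: [565.8, 64.0, 18.3]
tcp_rot: [3.14, 0.001, 2.296]
contact_force: [-0.5, 2.2, 5.4]
grip_width: 35.0
finger_force: 30.0
```

play_rows --hand 0.3 --rows '[[[0,0,0],[0,0,0]],[[0,0,0],[0,0,0]],[[0,0,0],[0,0,0]],[[0,0,0.5],[0,0,0]],[[0,0,1],[0,0,0]],[[0,0,1],[0,0,0]],[[0,0,1],[0,0,0]],[[0,0,1],[0,0,0]],[[0,0,1],[0,0,0]],[[0,0,0.5],[0,0,0]]]'

```text
time: 22.82
tool_pos: [565.8, 63.7, 200.3]
tcp_rot: [3.139, 0.002, 2.296]
contact_force: [-0.4, -0.3, -0.0]
grip_width: 59.6
finger_force: 0.0
```

play_rows --hand -1 --rows '[[[-0.664,0.743,0],[0,0,0]],[[-0.664,0.743,0],[0,0,0]],[[-0.664,0.743,0],[0,0,0]],[[-0.664,0.743,0],[0,0,0]],[[-0.664,0.743,0],[0,0,0]],[[0,0,0],[0,0,0]],[[0,0,0],[0,0,0]]]'

```text
time: 23.7
tool_pos: [466.0, 174.8, 197.7]
tcp_rot: [3.141, 0.001, 2.296]
contact_force: [0.5, 0.4, 0.3]
grip_width: 0.5
finger_force: 0.0
```

```bash
python3 al.py | head -20; python3 - <<'E'
from h import *
C={n:cam(n) for n in("scene","top")};rs=[]
for n in C:
    r=pinpoint("hook_grip",n);print(n,[(round(k["p"],2),k["at"]) for k in r[:2]])
    rs.append(ray(C[n],r[0]["at"]))
t=np.radians(131.8);d=np.array([np.cos(t),np.sin(t)]);e=np.array([-d[1],d[0]])
x,res=tri(rs);print(x,res)
for o,v in rs: # intersect with hook plane
    s=((np.array([665,-48])-o[:2])@e)/(v[:2]@e);p=o+s*v;print("plane hit r,z",(p[:2]-[665,-48])@d,p[2])
for f in np.arange(1.6,2.21,.1):
    r_,z=215-78*np.cos(f)+3*np.sin(f),45+78*np.sin(f)+3*np.cos(f)
    print(round(f,1),round(r_),round(z),[np.round(proj(C[n],[665+r_*d[0],-48+r_*d[1],z]),1) for n in C])
print(get_obs()["tool_pos"])
E
```

```text
z 40
[[ 1.0500e+02 -1.7446e+01  2.1600e+01  2.0770e+00  2.0000e-02]
 [ 1.1300e+02 -1.7899e+01  2.1256e+01  1.6790e+00  1.5000e-02]
 [ 1.2100e+02 -1.7790e+01  2.1509e+01  1.8590e+00  1.5000e-02]
 [ 1.2900e+02 -1.6913e+01  2.2015e+01  2.5510e+00  2.0000e-02]
 [ 1.3700e+02 -1.7381e+01  2.1784e+01  2.2010e+00  1.6000e-02]
 [ 1.4500e+02 -1.7847e+01  2.1789e+01  1.9710e+00  1.4000e-02]
 [ 1.5300e+02 -1.6843e+01  2.1503e+01  2.3300e+00  1.5000e-02]]
z 20
[[ 1.8000e+02 -1.5889e+01  2.4200e+01  4.1550e+00  2.3000e-02]
 [ 1.8500e+02 -1.5192e+01  2.3665e+01  4.2370e+00  2.3000e-02]
 [ 1.9000e+02 -1.5240e+01  2.4182e+01  4.4710e+00  2.4000e-02]
 [ 1.9500e+02 -1.5727e+01  2.4637e+01  4.4550e+00  2.3000e-02]
 [ 2.0000e+02 -1.5721e+01  2.5166e+01  4.7220e+00  2.4000e-02]
 [ 2.0500e+02 -1.5664e+01  2.4969e+01  4.6520e+00  2.3000e-02]]
z 10
[[ 1.8000e+02 -1.6794e+01  2.3698e+01  3.4520e+00  1.9000e-02]
 [ 1.8500e+02 -1.5963e+01  2.3224e+01  3.6310e+00  2.0000e-02]
 [ 1.9000e+02 -1.5975e+01  2.3644e+01  3.8340e+00  2.0000e-02]
 [ 1.9500e+02 -1.6451e+01  2.4142e+01  3.8450e+00  2.0000e-02]
scene [(0.64, [163.3, 330.9])]
top [(0.63, [233.0, 282.3])]
[500.28905521 136.8772175  101.20517865] [np.float64(3.335090211330622), np.float64(3.33509021133069)]
plane hit r,z 285.4713540351818 63.04318689358695
plane hit r,z 250.43197956310186 57.27173702709683
1.6 220 123 [array([164.6, 328.9]), array([226.3, 287.7])]
1.7 228 122 [array([163.1, 329.2]), array([228. , 285.8])]
1.8 236 120 [array([161.9, 329.5]), array([229.7, 283.9])]
1.9 243 118 [array([160.9, 329.8]), array([231.4, 282.1])]
2.0 250 115 [array([160.1, 330.1]), array([233. , 280.4])]
2.1 257 111 [array([159.5, 330.3]), array([234.5, 278.8])]
2.2 263 106 [array([159.1, 330.5]), array([235.9, 277.4])]
[466.01257609 174.61140259 197.47993979]
```

play_rows --rows '[[[0,0,-1],[0,0,0]],[[0,0,-1],[0,0,0]],[[0,0,-1],[0,0,0]],[[0,0,-0.7],[0,0,0]],[[0.333,-0.373,0],[0,0,0]],[[0.333,-0.373,0],[0,0,0]],[[0.333,-0.373,0],[0,0,0]],[[0.333,-0.373,0],[0,0,0]],[[0,0,0],[0,0,0]]]'

```text
time: 25.08
tool_pos: [506.7, 129.3, 86.9]
tcp_rot: [3.141, 0.001, 2.294]
contact_force: [-0.7, -0.1, -0.1]
grip_width: 0.3
finger_force: 0.0
```

play_rows --rows '[[[0.333,-0.373,0],[0,0,0]],[[0.333,-0.373,0],[0,0,0]],[[0.333,-0.373,0],[0,0,0]],[[0.25,-0.28,0],[0,0,0]],[[0,0,0],[0,0,0]]]'

```text
time: 25.7
tool_pos: [543.9, 87.6, 86.6]
tcp_rot: [3.141, 0.001, 2.294]
contact_force: [0.7, 0.1, -0.5]
grip_width: 0.4
finger_force: 0.0
```

```bash
python3 - <<'E'
from h import *
C={n:cam(n) for n in("scene","top")}
t=np.radians(131.8);d=np.array([np.cos(t),np.sin(t)])
o=get_obs();print(o["tool_pos"],(o["tool_pos"][:2]-np.array([665,-48]))@d,o["contact_force"])
for n in C: print(n,[(round(k["p"],2),k["at"]) for k in pinpoint("hook_grip",n)[:2]])
for f in np.arange(.6,1.61,.2):
    r_,z=215-78*np.cos(f)+3*np.sin(f),45+78*np.sin(f)+3*np.cos(f)
    print(round(f,1),round(r_),round(z),[np.round(proj(C[n],[665+r_*d[0],-48+r_*d[1],z]),1) for n in C])
v=np.hstack([cv2.resize(C[n]["frame"][r:r+100,290:390,::-1],None,fx=4,fy=4,interpolation=2) for n,r in(("scene",130),("top",150))]);cv2.imwrite("pics/p1.png",v)
E
```

```text
[543.22904908  88.29835449  86.74409121] 182.7714447868988 [-0.58276529  0.33497684  0.89198119]
scene [(0.56, [185.0, 324.3])]
top []
0.6 152 92 [array([185.6, 325.6]), array([211.5, 305.5])]
0.8 163 103 [array([181. , 326.2]), array([213.6, 302.7])]
1.0 175 112 [array([176.3, 326.8]), array([216.3, 299.3])]
1.2 190 119 [array([171.9, 327.5]), array([219.4, 295.6])]
1.4 205 122 [array([168. , 328.2]), array([222.8, 291.7])]
1.6 220 123 [array([164.6, 328.9]), array([226.3, 287.7])]
```

View pics/p1.png

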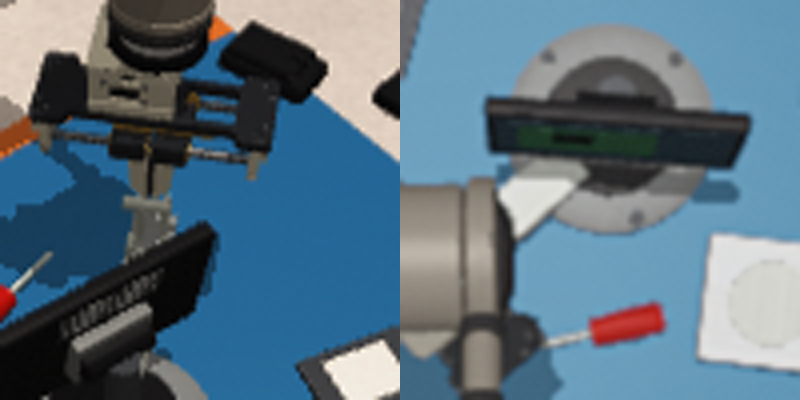

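The cross bar is in the fingers' path at scene px (181,327), hook angle about 0.8. I'll lift over it and press it down.

play_rows --rows '[[[0,0,1],[0,0,0]],[[0.28,-0.31,0.1],[0,0,0]],[[0.275,-0.311,0],[0,0,0]],[[0.07,-0.08,-0.5],[0,0,0]],[[0.08,-0.085,-0.5],[0,0,0]],[[0.075,-0.085,-0.5],[0,0,0]],[[0.075,-0.085,-0.5],[0,0,0]],[[0.075,-0.085,-0.4],[0,0,0]],[[0,0,0],[0,0,0]]]'

```text
time: 27.02
tool_pos: [569.8, 56.5, 45.6]
tcp_rot: [-3.139, -0.002, 2.294]
contact_force: [-0.1, 0.4, -0.9]
grip_width: 0.4
finger_force: 0.0
```

play_rows --rows '[[[0,0,-0.1],[0,0,0]],[[0,0,-0.1],[0,0,0]],[[0,0,0],[0,0,0]]]'

```text
time: 27.4
tool_pos: [570.4, 57.8, 41.1]
tcp_rot: [-3.141, -0.001, 2.296]
contact_force: [0.3, -0.1, 0.2]
grip_width: 0.4
finger_force: 0.0
```

play_rows --rows '[[[0,0,-0.07],[0,0,0]],[[0,0,-0.07],[0,0,0]],[[0,0,0],[0,0,0]]]'

```text
time: 27.78
tool_pos: [570.8, 57.3, 37.3]
tcp_rot: [-3.142, -0.0, 2.295]
contact_force: [-0.9, -0.2, -0.1]
grip_width: 0.2
finger_force: 0.0
```

play_rows --rows '[[[0,0,-0.05],[0,0,0]],[[0,0,0],[0,0,0]]]'

```text
time: 28.02
tool_pos: [570.9, 57.2, 35.8]
tcp_rot: [3.142, -0.0, 2.295]
contact_force: [-0.1, 0.2, 0.3]
grip_width: 0.2
finger_force: 0.0
```

play_rows --rows '[[[0,0,-0.05],[0,0,0]],[[0,0,-0.05],[0,0,0]],[[0,0,0],[0,0,0]]]'

```text
time: 28.4
tool_pos: [571.3, 57.3, 34.9]
tcp_rot: [3.14, 0.001, 2.296]
contact_force: [-4.4, -0.6, 15.4]
grip_width: 0.2
finger_force: 7.4
```

```bash
python3 - <<'E'
from h import *
C={n:cam(n) for n in("scene",)}
t=np.radians(131.8);d=np.array([np.cos(t),np.sin(t)])
o=get_obs();print(o["tool_pos"],(o["tool_pos"][:2]-np.array([665,-48]))@d,o["contact_force"])
for n in C: print(n,[(round(k["p"],2),k["at"]) for k in pinpoint("hook_grip",n)[:2]])
for f in np.arange(0,.9,.2):
    r_,z=215-78*np.cos(f)+3*np.sin(f),45+78*np.sin(f)+3*np.cos(f)
    print(round(f,1),round(r_),round(z),[np.round(proj(C[n],[665+r_*d[0],-48+r_*d[1],z]),1) for n in C])
E
```

```text
[571.25176027  57.25542841  34.88885828] 140.95164152640496 [-5.55936613 -0.24201964 14.39829745]
scene []
0.0 137 48 [array([197.2, 324.5])]
0.2 139 63 [array([193.9, 324.8])]
0.4 144 78 [array([189.9, 325.1])]
0.6 152 92 [array([185.6, 325.6])]
0.8 163 103 [array([181. , 326.2])]
```

play_rows --rows '[[[0,0,-0.04],[0,0,0]],[[0,0,0],[0,0,0]]]'

```text
time: 28.75
tool_pos: [571.4, 57.3, 34.6]
tcp_rot: [3.14, 0.002, 2.296]
contact_force: [-7.5, 0.9, 21.9]
grip_width: 0.4
finger_force: 10.8
```

Firm stop: 22 N with the tip at cross-bar-closed height. Now I raise, turn the tool square to the screen and line up in front of its top.

play_rows --rows '[[[0,0,0.5],[0,0,0]],[[0,0,1],[0,0,0]],[[0,0,1],[0,0,0]],[[0,0,1],[0,0,0]],[[0,0,1],[0,0,0]],[[0,0,1],[0,0,0]],[[0,0,1],[0,0,0]]]'

```text
time: 29.62
tool_pos: [570.8, 57.3, 227.9]
tcp_rot: [3.141, 0.0, 2.296]
contact_force: [-0.1, 0.7, -0.0]
grip_width: 0.2
finger_force: 0.0
```

play_rows --rows '[[[0.1,-0.56,0],[0,0,0.943]],[[0.1,-0.56,0],[0,0,0.943]],[[0.1,-0.56,0],[0,0,0.943]],[[0.1,-0.56,0],[0,0,0.943]],[[0.1,-0.56,0],[0,0,0.943]],[[0.1,-0.56,0],[0,0,0.943]],[[0,0,0],[0,0,0]],[[0,0,0],[0,0,0]]]'

```text
time: 30.62
tool_pos: [588.8, -43.0, 226.7]
tcp_rot: [3.141, -0.0, 3.083]
contact_force: [1.3, -1.0, 0.0]
grip_width: 0.3
finger_force: 0.0
```

```bash
python3 - <<'E'
from m import *
C=meas()
o=get_obs();print(o["time"],o["tool_pos"],o["tcp_rot"],o["joint_positions"])
t=np.radians(131.8);d=np.array([np.cos(t),np.sin(t)])
for n in C:
    print(n,"grip",[(round(k["p"],2),k["at"]) for k in pinpoint("hook_grip",n)[:2]],np.round(proj(C[n],[665+137*d[0],-48+137*d[1],48]),1))
E
```

```text
Traceback (most recent call last):
  File "m.py", line 5, in meas
    r=trace("tilt",n)[0]["mask"].astype(np.uint8)
      ~~~~~~~~~~~~~~~^^^
IndexError: list index out of range
```

play_rows --rows '[[[0,0,-0.8],[0,0,0]],[[0,0,-0.8],[0,0,0]],[[0,0,-0.58],[0,0,0]],[[0,0,0],[0,0,0]],[[0.5,-0.03,0],[0,0,0]],[[0.5,-0.03,0],[0,0,0]],[[0.3,-0.02,0],[0,0,0]],[[0.3,-0.02,0],[0,0,0]],[[0,0,0],[0,0,0]]]'

```text
time: 31.95
tool_pos: [636.7, -46.4, 162.2]
tcp_rot: [3.142, -0.001, 3.086]
contact_force: [-3.8, 0.3, 4.0]
grip_width: 0.3
finger_force: 2.1
```

play_rows --rows '[[[0.15,-0.01,0],[0,0,0]],[[0.15,-0.01,0],[0,0,0]],[[0.1,-0.01,0],[0,0,0]],[[0,0,0],[0,0,0]]]'

```text
time: 32.45
tool_pos: [649.1, -47.4, 163.8]
tcp_rot: [-3.141, 0.002, 3.086]
contact_force: [-4.4, 0.4, 10.3]
grip_width: 0.4
finger_force: 4.4
```

play_rows --rows '[[[-0.5,0.03,0],[0,0,0]],[[-1,0.06,0.3],[0,0,0]],[[-1,0.06,1],[0,0,0]],[[-1,0.06,1],[0,0,0]],[[-1,0,0.5],[0,0,0]],[[-1,0,0.5],[0,0,0]],[[0,0,0],[0,0,0]]]'

```text
time: 33.33
tool_pos: [483.4, -41.2, 262.3]
tcp_rot: [-3.141, 0.003, 3.085]
contact_force: [0.0, 0.7, -0.4]
grip_width: 0.6
finger_force: 0.0
```

```bash
cat > m2.py <<'E'
from fit import *
C={n:cam(n) for n in("scene","top")};M={}
for n in C:
    for q in("tilt","screen_top"):
        R=[k for k in trace(q,n) if abs(k["at"][0]-195)<45 and abs(k["at"][1]-335)<45]
        if R:
            r=R[0]["mask"].astype(np.uint8);h=cv2.convexHull(cv2.findNonZero(r)); m=np.zeros_like(r); cv2.fillConvexPoly(m,h,1); M[n]=m.astype(float);break
    if n in M: print(n,q,M[n].sum(),[round(float(x),3) for x in fit({n:C[n]},M,[665,-48,-.06,.4])[0]])
C2={n:C[n] for n in M}
if len(C2)==2:
    for ck in ("both",): p,e=fit(C2,M,[665,-48,-.06,.4]);print(np.round(p,3),e)
t=np.radians(131.8);d=np.array([np.cos(t),np.sin(t)])
for n in C: print(n,"grip",[(round(k["p"],2),k["at"]) for k in pinpoint("hook_grip",n)[:2]],np.round(proj(C[n],[665+137*d[0],-48+137*d[1],48]),1))
v=[cv2.resize(C[n]["frame"][r:r+80,c:c+100,::-1],None,fx=4,fy=4,interpolation=2) for n,r,c in(("scene",160,280),("top",155,280))];cv2.imwrite("pics/t1.png",np.hstack(v))
for n in C: cv2.imwrite(f"pics/raw_{n}.png",C[n]["frame"][:,:,::-1])
print(get_obs()["tool_pos"],get_obs()["time"])
E
python3 m2.py
```

```text
scene tilt 814.0 [668.783, -53.498, -0.042, 0.387]
top tilt 1628.0 [664.84, -49.365, -0.078, 0.355]
[ 6.67281e+02 -4.88880e+01 -4.20000e-02  3.87000e-01] 0.2838956428761045
scene grip [(0.48, [200.7, 327.7])] [197.2 324.5]
top grip [(0.61, [210.3, 310.5])] [208.9 309.8]
[484.33592277 -41.150915   259.59284527] 33.625
```

```bash
cat > ov.py <<'E'
from fit import *
C={n:cam(n) for n in("scene","top")};v=[]
for n,r,c in(("scene",175,275),("top",155,285)):
    s=4;W=100;H=75
    f=cv2.resize(C[n]["frame"][r:r+H,c:c+W,::-1],None,fx=s,fy=s,interpolation=cv2.INTER_CUBIC);rows=[f.copy()]
    for t in(.36,.42):
        g=f.copy();P=panel([665,-48,-.057,t]);q=np.array([proj(C[n],p) for p in P])
        q=((q[:,::-1]-[c,r]+.5)*s).astype(int)
        for i in range(8):
            for b in(1,2,4):
                if not i&b: cv2.line(g,tuple(map(int,q[i])),tuple(map(int,q[i|b])),(0,255,255) if b!=4 else (255,0,255),1)
        rows.append(g)
    v.append(np.vstack(rows[1:]))
cv2.imwrite("pics/ov.png",np.hstack(v))
for n in C:
    R=[k for k in trace("tilt",n) if abs(k["at"][0]-195)<45 and abs(k["at"][1]-335)<45]
    if R:
        r=R[0]["mask"].astype(np.uint8);h=cv2.convexHull(cv2.findNonZero(r)); m=np.zeros_like(r); cv2.fillConvexPoly(m,h,1)
        print(n,[(t,round(float(np.abs(hullmask(C[n],[665,-48,-.057,t])-m).sum()/m.sum()),3)) for t in np.arange(.26,.55,.04).round(2)])
E
python3 ov.py
```

```text
scene [(np.float64(0.26), 0.461), (np.float64(0.3), 0.356), (np.float64(0.34), 0.284), (np.float64(0.38), 0.227), (np.float64(0.42), 0.199), (np.float64(0.46), 0.23), (np.float64(0.5), 0.35), (np.float64(0.54), 0.477)]
top [(np.float64(0.26), 0.157), (np.float64(0.3), 0.102), (np.float64(0.34), 0.057), (np.float64(0.38), 0.058), (np.float64(0.42), 0.104), (np.float64(0.46), 0.155), (np.float64(0.5), 0.208), (np.float64(0.54), 0.259)]
```

View pics/ov.png

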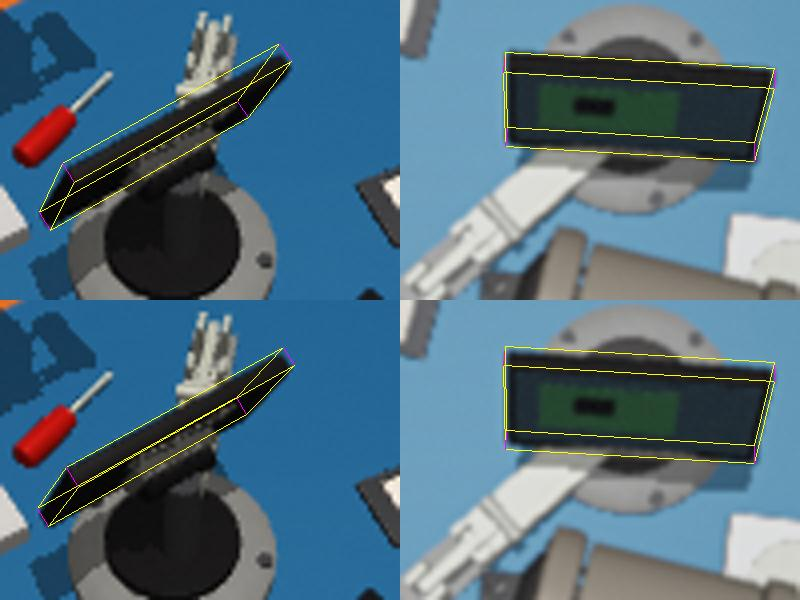

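The hook lies closed in the fork (top px about 305,205), in line with it. The top overlay fits a tilt of about 0.36, so I need roughly 9 mm more push.

play_rows --rows '[[[0.905,-0.033,0],[0,0,0]],[[0.905,-0.033,0],[0,0,0]],[[0.905,-0.033,0],[0,0,0]],[[0.905,-0.033,0],[0,0,0]],[[0.905,-0.033,0],[0,0,0]],[[0,0,-0.8],[0,0,0]],[[0,0,-0.8],[0,0,0]],[[0,0,-0.8],[0,0,0]],[[0,0,-0.8],[0,0,0]],[[0,0,0],[0,0,0]]]'

```text
time: 35.08
tool_pos: [618.6, -45.9, 162.2]
tcp_rot: [3.141, -0.005, 3.085]
contact_force: [-0.4, 0.3, 0.7]
grip_width: 0.4
finger_force: 0.0
```

play_rows --rows '[[[0.3,-0.02,0],[0,0,0]],[[0.3,-0.02,0],[0,0,0]],[[0.25,-0.01,0],[0,0,0]],[[0.15,-0.01,0],[0,0,0]],[[0.15,0,0],[0,0,0]],[[0.08,0,0],[0,0,0]],[[0,0,0],[0,0,0]],[[0,0,0],[0,0,0]]]'

```text
time: 36.08
tool_pos: [656.3, -48.2, 164.6]
tcp_rot: [-3.141, -0.0, 3.085]
contact_force: [-4.1, -1.8, 3.9]
grip_width: 0.7
finger_force: 2.8
```

play_rows --rows '[[[0.06,0,0],[0,0,0]],[[0,0,0],[0,0,0]]]'

```text
time: 36.33
tool_pos: [658.4, -48.2, 164.6]
tcp_rot: [-3.141, 0.0, 3.085]
contact_force: [-3.5, -2.2, 4.1]
grip_width: 0.4
finger_force: 2.8
```

play_rows --rows '[[[-0.5,0.03,0],[0,0,0]],[[-1,0.06,0.3],[0,0,0]],[[-1,0.06,1],[0,0,0]],[[-1,0.06,1],[0,0,0]],[[-1,0,0.5],[0,0,0]],[[-1,0,0.5],[0,0,0]],[[0,0,0],[0,0,0]]]'

```text
time: 37.2
tool_pos: [493.4, -41.4, 264.9]
tcp_rot: [3.142, 0.004, 3.085]
contact_force: [0.2, 0.9, 0.4]
grip_width: 0.5
finger_force: 0.0
```

```bash
sed -i 's/(.36,.42)/(.5,.54)/; s/arange(.26,.55,.04)/arange(.4,.66,.02)/' ov.py; sed -i 's/-.06,.4\]/-.06,.5]/g' m2.py; python3 ov.py; python3 m2.py; python3 al.py|sed -n 2,8p
```

```text
scene [(np.float64(0.4), 0.58), (np.float64(0.42), 0.552), (np.float64(0.44), 0.519), (np.float64(0.46), 0.492), (np.float64(0.48), 0.468), (np.float64(0.5), 0.441), (np.float64(0.52), 0.416), (np.float64(0.54), 0.401), (np.float64(0.56), 0.348), (np.float64(0.58), 0.304), (np.float64(0.6), 0.278), (np.float64(0.62), 0.263), (np.float64(0.64), 0.262)]
top [(np.float64(0.4), 0.161), (np.float64(0.42), 0.139), (np.float64(0.44), 0.12), (np.float64(0.46), 0.1), (np.float64(0.48), 0.085), (np.float64(0.5), 0.067), (np.float64(0.52), 0.058), (np.float64(0.54), 0.048), (np.float64(0.56), 0.05), (np.float64(0.58), 0.06), (np.float64(0.6), 0.074), (np.float64(0.62), 0.089), (np.float64(0.64), 0.108)]
scene tilt 609.0 [669.437, -47.823, -0.066, 0.605]
top tilt 2043.0 [665.316, -48.564, -0.06, 0.537]
[ 6.6832e+02 -4.8918e+01 -7.3000e-02  5.8900e-01] 0.32292527168080826
scene grip [(0.42, [201.4, 325.4]), (0.36, [237.2, 254.6])] [197.2 324.5]
top grip [(0.55, [209.2, 309.9])] [208.9 309.8]
[493.59875045 -41.5903373  262.88857256] 37.7
[[ 1.0500e+02 -1.7057e+01  2.1627e+01  2.2850e+00  2.2000e-02]
 [ 1.1300e+02 -1.8177e+01  2.1527e+01  1.6750e+00  1.5000e-02]
 [ 1.2100e+02 -1.8332e+01  2.1932e+01  1.8000e+00  1.5000e-02]
 [ 1.2900e+02 -1.8063e+01  2.2731e+01  2.3340e+00  1.8000e-02]
 [ 1.3700e+02 -2.0514e+01  2.5002e+01  2.2440e+00  1.6000e-02]
 [ 1.4500e+02 -1.8451e+01  2.2308e+01  1.9280e+00  1.3000e-02]
 [ 1.5300e+02 -1.7385e+01  2.1945e+01  2.2800e+00  1.5000e-02]]
```

```bash
python3 - <<'E'
from fit import *
C={n:cam(n) for n in("scene","top")}
for n in C:
    R=[k for k in trace("tilt",n) if abs(k["at"][0]-195)<45 and abs(k["at"][1]-335)<45]
    m=R[0]["mask"].astype(np.uint8)
    h=cv2.convexHull(cv2.findNonZero(m)); H=np.zeros_like(m); cv2.fillConvexPoly(H,h,1)
    print(n,m.sum(),H.sum(),[(t,int(hullmask(C[n],[665,-48,-.057,t]).sum())) for t in np.arange(.4,.66,.04).round(2)])
    # independent: dark panel by colour, best 2-D shift per tilt
    g=C[n]["frame"].max(2); dark=((g<75)).astype(np.float32)
    for t in np.arange(.4,.66,.04).round(2):
        a=hullmask(C[n],[665,-48,-.057,t]);best=min((np.abs(np.roll(a,(i,j),(0,1))-H).sum()/H.sum(),i,j) for i in range(-2,7) for j in range(-4,5))
        print("  ",t,[round(float(x),3) for x in best])
E
```

```text
scene 595 695 [(np.float64(0.4), 845), (np.float64(0.44), 753), (np.float64(0.48), 658), (np.float64(0.52), 566), (np.float64(0.56), 532), (np.float64(0.6), 633), (np.float64(0.64), 728)]
   0.4 [0.283, 4.0, 0.0]
   0.44 [0.231, 3.0, 0.0]
   0.48 [0.256, 3.0, -1.0]
   0.52 [0.325, 2.0, -1.0]
   0.56 [0.348, 1.0, 0.0]
   0.6 [0.246, 1.0, 0.0]
   0.64 [0.21, 1.0, 1.0]
top 1890 1947 [(np.float64(0.4), 1760), (np.float64(0.44), 1850), (np.float64(0.48), 1935), (np.float64(0.52), 2020), (np.float64(0.56), 2101), (np.float64(0.6), 2177), (np.float64(0.64), 2254)]
   0.4 [0.123, -2.0, 0.0]
   0.44 [0.081, -1.0, 0.0]
   0.48 [0.059, -1.0, 0.0]
   0.52 [0.052, 0.0, 0.0]
   0.56 [0.08, 0.0, 0.0]
   0.6 [0.119, 1.0, 0.0]
   0.64 [0.158, 2.0, 0.0]
```

```bash
python3 -c "
from plant import bot
print(bot.close_job())"
```

```text
the job is handed in; nothing more can be done
None
```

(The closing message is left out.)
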